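Clamp the specimen and hold the load on a bench hardness tester

ROBOT

A 7-joint arm with a two-finger parallel gripper is mounted at the origin on the work surface. World frame = base frame: x ahead of the robot, y to its left, z up, the work surface at z = 0. Lengths are in m, angles in rad, forces in N, time in s.
With the tool pointing down it reaches from about 0.4 to 0.85 m from the base axis. Payload 6.9 kg.
Tool frame: the origin (TCP) lies midway between the tips of the shut fingers; the grasp point (between the pads) lies behind it (ctrl.pinch_z is the z of the grasp point in the tool frame, in m); z points along the fingers, y is the direction in which the jaws open and shut (so a half turn about z gives the same grasp; the last joint's range is limited). The gripper opens to 85 mm and grips with 20 to 120 N. Pads are 22 mm wide; open, the fingers measure 114 mm over their backs; the gripper's body (76 mm by 85 mm) begins 54 mm behind the grasp point. The pads swing forward as they close: fully open they stand 13 mm farther back than shut.
Start: joints at [1.278, 0.507, -0.238, 1.5, 0.126, 1.149, -0.155], TCP at [0.243, -0.576, 0.231] pointing down, gripper open.
Joint ranges: [-3.08, 3.08], [-0.24, 2.05], [-1.43, 1.35], [0, 2.5], [-1.52, 4.66], [0.17, 1.96], [-2.89, 2.89]. Speed limits (rad/s): [2.39, 2.39, 3.14, 3.14, 3.14, 3.14, 3.14].

INTERFACE

Orientations are given as a unit quaternion [w, x, y, z].
In Python, from station import ctrl, get_state, vision, ticket, models gives the robot as it stands. Calls block until the motion is done:
- ctrl.movep(position, orientation): joint-space move of the TCP to a pose.
- ctrl.movel(position, frame=None, max_speed=0.15): straight line of the TCP; frame=None keeps the orientation; max_speed is the mean speed in m/s.
- ctrl.set_joints(angles): joint-space move.
- ctrl.ungrasp() and ctrl.close_gripper(force=None): open the fingers fully, or close them until they stop; force is the grip in N (None keeps the last).
- ctrl.pause(seconds).
- ctrl.ik(position, orientation): joint angles nearest the present ones, or None.
- get_state(): the state.
- vision.grab_frame(name): name is "side" or "top" or "wrist"; returns (picture, depth): 400x640x3 uint8, blue, green, red; 400x640 float32, m along the optical axis (not along the pixel's ray), 0 where there is no reading.
- vision.camera_info(name): a dict with "mtx" (3x3 intrinsics, pixels), "R" (3x3) and "t" (3): a world point X has camera coordinates R X + t; the wrist camera has in their place "hand_eye" (4x4, takes a point from camera to tool coordinates, whose origin is the TCP and whose axes are the flange's). Camera axes: x right, y down, z forward; pixel columns grow to the right and rows downward; lengths in m; the calibration is good to about 2 mm. The wrist camera is an equidistant fisheye: a pixel r from the principal point sees the ray r / f radians off the axis. A picture is of the moment at which its call begins: read the wrist's pose just before it. camera_info takes no time and is no camera call.
A pose or a line that the arm cannot do raises ctrl.Unreachable and nothing moves.
- ticket.close_job(): hands the job in, once; it reports no verdict.
Trained networks look in the newest picture that a camera, given by its name, has taken for a name from the list of things; names that differ only in an ending like _2 or _b are one class to them, and where a whole thing is asked for, a point or a joint stands for the part that bears it (a point fixed in the world has none). Each returns a list of dicts, best first, with "p" (0 to 1); they miss things now and then, are a little off and sometimes report something else, mostly with a low value. They report only what shows in the picture. A call takes as long as a camera call.
- models.recognise(camera, target): "point" ([column, row] in pixels, amid what is visible of it).
- models.masks_of(camera, target): "mask" (400x640 bool, what is visible of it) and "point" ([column, row] in pixels, amid what is visible of it).
The state is a dict: "time": time; "qpos": joint angles; "qd": joint speeds; "tau": joint torques, N m; "tcp_pos": TCP position; "eef_rot": TCP orientation; "contact_force": force on the tool from outside, world axes, zero at the start; "wrist_torque": the same for the moment, N m; "width": finger opening in m.
Only numpy, scipy, OpenCV 4.12 (cv2) and the standard library are available. Lean on these libraries where they do the work, as an engineer would, in place of code of your own. Each camera call takes 0.05 s, during which the arm holds its last target.

TASK

On the bench hardness tester, turn the vise crank clockwise until the sliding jaw grips the steel specimen firmly against the fixed jaw. Then flip the safety catch all the way over by its thumb tab to free the load lever, pull the lever by its ball all the way towards the tester's front (the robot's side), to its stop, and keep holding it there so that the indenter stays pressed on the specimen: the program finishes while still holding the lever, with the catch still flipped and the specimen still clamped. Leave the bottle, the two specimen mounts and the dish beside the tester alone.

Things in the scene. Friction and masses are not known exactly. Their poses are not given: they have to be found in the camera images.
- tester: Fixed bench hardness tester. Origin: on the bench under the indenter; x to its rear, -x its front (robot side), y left, z up; offsets below are in this frame, mm. Base x -100..140, y -220..220, 30 thick. Column x 65..135, y -40..40, to z 250. Head x -40..135, y -35..35, z 160..245. Gearbox x -65..25, y -195..-125, to z 80. Lever housing x -28..78, y 65..105, to z 83.
- jaw: Sliding vise jaw, a steel plate 56 (x) x 12 x 22 high, sprung on a dark carriage; on the vise bed (top z 50). Origin: lower edge of its gripping face, at (0, -45 + 5 per rad of crank, 50) until it bears on the specimen. Moves to +y. The fixed jaw's face is at y 15, jaw tops at z 72; the specimen is 30 wide, so it is home when this face is at y -15.
- specimen: Loose rectangular steel block 40 x 30 x 25 mm (x, y, z), 0.24 kg, lying on the vise bed between the jaws, a little askew and not yet touching the sliding jaw. Origin: centre of its underside.
- specimen_center (a point): Centre of the specimen block, half-way up.
- crank (a joint): Vise crank, rad: grows clockwise seen from above, closing the jaw 5 mm per rad; starts at 0..2.2. The jaw has pushed the specimen home at about 6 rad; the jaw spring then loads up, 4 N rising by 18 N per rad, until the crank stalls at 7 rad: firm is 6.5 to 7. Friction 0.12 N m; 3 N at the knob, 5 N when firm. Self-holding: stays where it is let go.
- crank_axis (a point): Point on the crank's vertical axis at mid-height of the crank knob: tester frame (-20, -160, 122).
- crank_knob: Black upright knob of the crank, 20 mm diameter, 40 high, z 102..142, origin at its centre, 45 mm from crank_axis; spins freely on its pin, so a gripper may hold it without turning. Crank arm top at z 100. At joint value q the knob is at the angle pi - q (from the tester's x towards its y) round crank_axis.
- catch (a joint): Safety catch, rad: 0 = closed, its bar lies across in front of the lever and blocks it; 1.4 = flipped right over (stop). Friction 0.07 N m; stays where it is left.
- catch_tab (a point): Tip of the catch's steel thumb tab, a plate 22 (along x) x 7, rising 47 from the pivot. Closed, it leans 0.6 rad from vertical to the tester's -y (inwards); flipping pushes it to +y (outwards) until it leans 0.8 rad that way. Closed fingers pushing its inner side straight along +y, about 20 mm above the pivot, flip it.
- catch_pivot (a point): Point on the catch's hinge axis (along the tester's x) under the tab: tester frame (-50, 172, 105). Its grey post stands at x -34..-14, y 159..185, to z 118. The steel bar is 8 thick, x 1..10, from y 172 to 102 at z 105 when closed; it swings up when flipped.
- lever (a joint): Load lever, rad: 0 = rest, leaning 0.35 rad to the rear; grows as it is pulled to the front; 0.8 = stop, leaning 0.45 rad to the front. Springs back to 0 when let go. With the catch closed it moves only about 0.05. Needs 1.5 to 3 N at the ball, about 6 N near the stop as the sprung indenter bears on the specimen (from 0.57 rad).
- lever_arm: The lever's steel shaft (14 mm diameter) with a black ball (32 mm diameter) on top; origin at the ball's centre, 160 mm from lever_pivot. At joint value q the ball is at lever_pivot + 160 * (sin(0.35 - q), 0, cos(0.35 - q)): from z 205 at rest to z 199 at the stop.
- lever_pivot (a point): Lever hinge (axis along the tester's y): tester frame (0, 125, 55).
- indenter: Steel pointed foot, 14 mm diameter, under the head; origin at its tip. Comes down 30 mm per rad of lever from z 92; tip is spring-loaded (about 16 N at the lever's stop).
- reagent: Bystander: loose amber bottle, 52 mm diameter, 110 high, right of the tester. Origin under its centre. Leave alone.
- mount: Bystander: loose black round specimen mount, 30 mm diameter, 20 high, in front of the tester. Leave alone.
- mount2: Bystander: loose black round specimen mount, 25 mm diameter, 18 high, in front of the tester. Leave alone.
- dish: Bystander: loose white divided dish 100 x 75 x 30 mm, left of the tester. Leave alone.

How it is judged:
By the outcome, as a careful person would: the job done as asked, in the order asked, and still so for the second after the job is handed in, while the arm keeps its last pose, push and grip.
It also fails if it takes over 70 s, if anything falls off the work surface, if the arm or the gripper's body presses on something with over 40 N, if the wrist force passes 120 N, or if a joint passes its speed limit or range.

## Working session

There is one attempt and no reset: what is moved stays moved. The work goes in short steps, each a Python script; the robot and the scene stay as the last script left them, time stands still between calls to the robot, and variables do not carry over. Pictures are saved under pics/ and viewed, and the job is handed in when it is done.

```bash
ls; mkdir -p pics; python3 - <<'E'
from station import ctrl, get_state, vision, models
import cv2
print(get_state(), ctrl.pinch_z)
for n in("side","top","wrist"):
    p,d=vision.grab_frame(n); cv2.imwrite(f"pics/a_{n}.png",p)
    print(n,vision.camera_info(n))
E
```

```text
pics
{'time': 0.0, 'qpos': array([ 1.2775255 ,  0.50832425, -0.23754239,  1.5011279 ,  0.12567174,
        1.14888855, -0.15474434]), 'qd': array([-1.13583762e-03, -6.44165458e-04,  1.55323456e-03, -6.94188724e-04,
       -6.88718846e-05,  1.18710021e-03,  8.67310186e-04]), 'tau': array([-1.37208604e-04, -6.20590997e+01, -2.18674868e+00, -2.49646944e+01,
        1.26090681e-02,  1.20074439e-02, -1.54035291e-05]), 'tcp_pos': array([ 0.24243133, -0.5755257 ,  0.23044041]), 'eef_rot': array([-8.63454936e-04,  9.80180566e-01,  1.98104221e-01, -1.73896713e-04]), 'contact_force': array([-0.09126067, -1.16355717,  0.17584081]), 'wrist_torque': array([ 0.06205299, -0.00211166,  0.07121843]), 'width': 0.08551383662639611} -0.0187
side {'mtx': array([[435.6914588 ,   0.        , 321.62947457],
       [  0.        , 435.6914588 , 197.58683939],
       [  0.        ,   0.        ,   1.        ]]), 'R': array([[-0.73317254, -0.67993924,  0.01185996],
       [-0.45102971,  0.4731412 , -0.7567758 ],
       [ 0.50895012, -0.56019643, -0.65356693]]), 't': array([0.46571676, 0.33315329, 0.84564735])}

[... 190 characters left out ...]
4, -0.9996047 , -0.00425357],
       [-0.99820875, -0.02752649, -0.0531186 ],
       [ 0.05298051,  0.00572218, -0.99857915]]), 't': array([0.02435823, 0.57888408, 1.38588622])}
wrist {'mtx': array([[309.70691629,   0.        , 324.9398762 ],
       [  0.        , 309.70691629, 197.90804767],
       [  0.        ,   0.        ,   1.        ]]), 'hand_eye': array([[-2.88241528e-04, -9.54741352e-01, -2.97437166e-01,
         7.61778121e-02],
       [ 9.99999925e-01, -1.97969886e-04, -3.33621622e-04,
         9.11458219e-04],
       [ 2.59638757e-04, -2.97437240e-01,  9.54741337e-01,
        -1.43095504e-01],
       [ 0.00000000e+00,  0.00000000e+00,  0.00000000e+00,
         1.00000000e+00]])}
```

View pics/a_side.png

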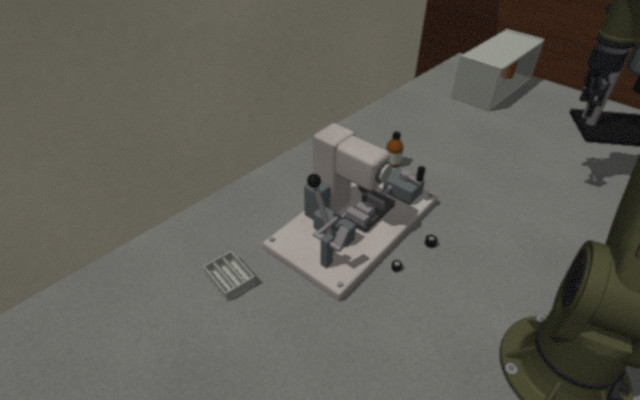

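View pics/a_top.png

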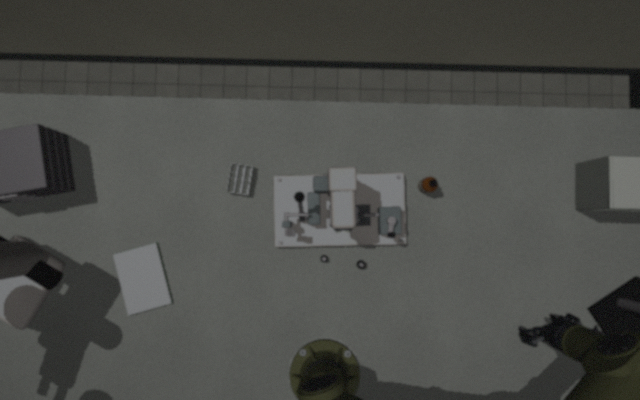

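The side view shows the tester at about (345,215), with the lever ball at (314,180) and the catch near (330,235). In the top view the base spans (275..407, 173..248) and the crank knob is at about (391,234). Next I'll fit the tester pose.

```bash
cat > h.py <<'E'
from station import ctrl, get_state, vision, models, ticket
import cv2, numpy as np
from scipy.spatial.transform import Rotation as Rn
from scipy.optimize import least_squares
def cloud(n,d):
    c=vision.camera_info(n);K=c["mtx"];v,u=np.mgrid[0:400,0:640]
    P=np.stack([(u-K[0,2])/K[0,0]*d,(v-K[1,2])/K[1,1]*d,d],-1)
    return (P-c["t"])@c["R"]
def proj(n,X):
    c=vision.camera_info(n);q=np.atleast_2d(X)@c["R"].T+c["t"]
    q=q@c["mtx"].T
    return q[:,:2]/q[:,2:]
E
python3 - <<'E'
from h import *
np.set_printoptions(precision=4,suppress=True)
for n in("top","side"):
    p,d=vision.grab_frame(n); W=cloud(n,d); np.save(f"W_{n}.npy",W)
    for t in ["tester","crank_knob","lever_arm","catch_tab","jaw","specimen","reagent","mount","mount2","dish","indenter"]:
        r=models.masks_of(n,t)
        for k in r[:2]:
            m=k["mask"]; X=W[m&(d>0)]
            print(n,t,round(k["p"],2),k["point"],m.sum(),np.median(X,0) if len(X) else None)
            if t=="tester": np.save(f"m_{n}.npy",m)
W=np.load("W_top.npy")
z=W[...,2]
m=(z>.02)&(z<.045)&(W[...,0]>.3)&(W[...,0]<.8)&(abs(W[...,1])<.4)
m=cv2.morphologyEx(m.astype(np.uint8),cv2.MORPH_OPEN,np.ones((3,3)))
X=W[m>0]
print(m.sum(),X.min(0),X.max(0),cv2.minAreaRect(X[:,:2].astype(np.float32)))
m=(z>.23)&(z<.27)&(W[...,0]>.4)&(W[...,0]<.8)&(abs(W[...,1])<.3)
X=W[m>0];print(m.sum(),X.min(0),X.max(0),cv2.minAreaRect(X[:,:2].astype(np.float32)))
print('table',np.median(z[280:320,180:260]))
for n in("top","side"):
    p,_=vision.grab_frame(n)
    cr=p[150:280,220:450] if n=="top" else p[110:310,190:460]
    cv2.imwrite(f"pics/b_{n}.png",cv2.convertScaleAbs(cv2.resize(cr,None,fx=2.9,fy=2.9,interpolation=cv2.INTER_CUBIC),alpha=1.6))
E
```

```text
top tester 0.7 [340.7, 210.4] 9621 [ 0.5475 -0.0288  0.0319]
top crank_knob 0.71 [291.7, 230.3] 137 [0.4782 0.1241 0.1128]
top lever_arm 0.54 [298.6, 201.7] 201 [0.5628 0.0876 0.1749]
top catch_tab 0.64 [289.5, 231.2] 111 [0.4808 0.1213 0.1126]
top reagent 0.53 [425.6, 185.2] 275 [ 0.6345 -0.3174  0.0749]
top mount 0.62 [359.7, 265.1] 63 [ 0.3688 -0.115   0.0186]
top mount 0.48 [324.6, 255.7] 45 [0.3854 0.009  0.0179]
top mount2 0.62 [359.7, 265.1] 63 [ 0.3688 -0.115   0.0186]
top mount2 0.48 [324.6, 255.7] 45 [0.3854 0.009  0.0179]
top dish 0.79 [240.5, 180.9] 658 [0.645  0.301  0.0047]
side tester 0.98 [344.2, 211.1] 15762 [0.5222 0.0081 0.0514]
side crank_knob 0.73 [374.9, 199.1] 177 [ 0.5246 -0.0797  0.0665]
side crank_knob 0.58 [417.9, 174.0] 107 [ 0.4683 -0.1841  0.1276]
side lever_arm 0.95 [319.2, 191.8] 403 [0.5617 0.0964 0.1774]
side catch_tab 0.85 [334.6, 239.1] 382 [0.4757 0.1244 0.1119]
side jaw 0.62 [375.0, 198.6] 165 [ 0.5246 -0.0803  0.0656]
side reagent 0.6 [395.8, 148.7] 438 [ 0.6256 -0.3106  0.0646]
side mount 0.57 [391.4, 262.4] 114 [0.3809 0.0188 0.0164]
side mount 0.54 [429.7, 240.3] 152 [ 0.3656 -0.104   0.0178]
side mount2 0.57 [391.4, 262.4] 114 [0.3809 0.0188 0.0164]
side mount2 0.54 [429.7, 240.3] 152 [ 0.3656 -0.104   0.0178]
side dish 0.75 [228.6, 273.7] 1550 [0.6439 0.3018 0.0127]
5738 [ 0.4183 -0.2624  0.02  ] [0.6766 0.1837 0.0444] ((0.5483548641204834, -0.0381498783826828), (0.24018865823745728, 0.440233439207077), 2.9128434658050537)
1598 [ 0.4785 -0.0727  0.2301] [0.6636 0.0055 0.256 ] ((0.5706388354301453, -0.035037290304899216), (0.18421579897403717, 0.07670030742883682), 1.480114459991455)
table -0.0008649083470051496
```

```bash
ls pics
```

```text
a_side.png
a_top.png
a_wrist.png
b_side.png
b_top.png
```

View pics/b_side.png

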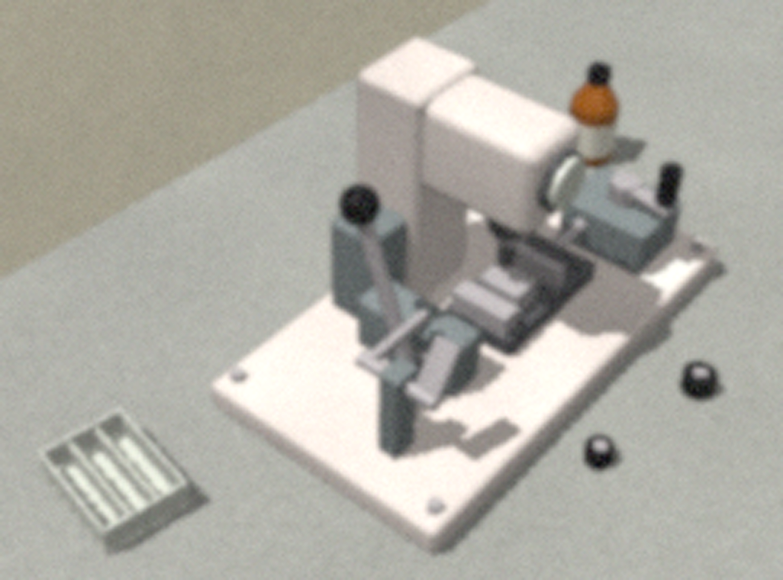

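View pics/b_top.png

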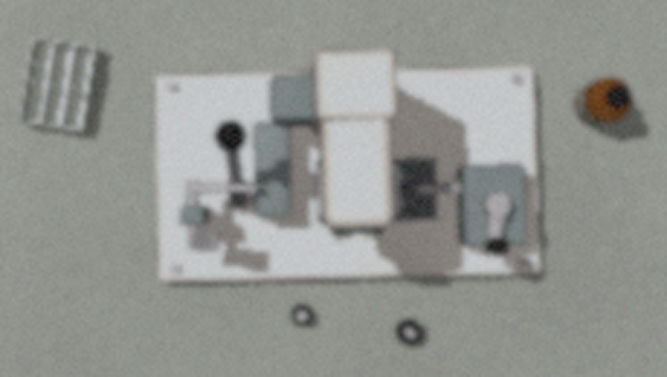

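```bash
cat > fit.py <<'E'
from h import *
np.set_printoptions(precision=4,suppress=True)
B=np.array([[-100,140,-220,220,0,30],[65,135,-40,40,30,250],[-40,135,-35,35,160,245],[-65,25,-195,-125,30,80],[-28,78,65,105,30,83]])/1e3
c=(B[:,::2]+B[:,1::2])/2; hh=(B[:,1::2]-B[:,::2])/2
def sdf(P):
    q=abs(P[:,None]-c)-hh
    s=np.linalg.norm(np.maximum(q,0),axis=2)+np.minimum(q.max(2),0)
    return s.min(1)
def loc(p,X):
    R=Rn.from_euler('z',p[2]).as_matrix(); return (X-np.array([p[0],p[1],0]))@R
def sel(n):
    W=np.load(f"W_{n}.npy"); m=np.load(f"m_{n}.npy")
    m=cv2.erode(m.astype(np.uint8),np.ones((3,3)))>0
    X=W[m]; return X[(X[:,2]>.015)&(X[:,2]<.3)&(X[:,0]>.3)]
X={n:sel(n) for n in("top","side")}
p0=np.array([.528,-.039,.05])
def run(ns):
    f=lambda p:np.concatenate([sdf(loc(p,X[n]+np.r_[0,0,p[3]])) for n in ns])
    r=least_squares(f,np.r_[p0,0],loss='soft_l1',f_scale=.003,x_scale=[.01,.01,.02,.01])
    print(ns,r.x,np.median(abs(f(r.x)))); return r.x
run(["top"]);run(["side"]);p=run(["top","side"]);np.save("pose.npy",p[:3])
for n in("top","side"):
    for nm,q in dict(base1=(-.1,-.22,.03),base2=(-.1,.22,.03),base3=(.14,.22,.03),knobaxis=(-.02,-.16,.1),ball=(.055,.125,.205),catch=(-.05,.172,.105)).items():
        Wp=Rn.from_euler('z',p[2]).apply(q)+[p[0],p[1],0]
        print(n,nm,Wp,proj(n,Wp))
E
python3 fit.py
```

```text
['top'] [ 0.5229 -0.0276  0.0676  0.0005] 0.0024149817214654985
['side'] [ 0.5286 -0.0338  0.0482 -0.0004] 0.0015254671261821784
['top', 'side'] [ 0.5284 -0.0332  0.0497  0.    ] 0.001827804210598645
top base1 [ 0.4394 -0.2579  0.03  ] [[405.0941 244.3138]]
top base2 [0.4176 0.1816 0.03  ] [[272.2445 247.1998]]
top base3 [0.6573 0.1935 0.03  ] [[271.0787 175.1189]]
top knobaxis [ 0.5163 -0.194   0.1   ] [[389.8529 220.4192]]
top ball [0.5771 0.0944 0.205 ] [[297.3845 196.6169]]
top catch [0.4699 0.1361 0.105 ] [[284.6446 232.293 ]]
side base1 [ 0.4394 -0.2579  0.03  ] [[438.1128 194.0331]]
side base2 [0.4176 0.1816 0.03  ] [[338.5874 294.3384]]
side base3 [0.6573 0.1935 0.03  ] [[260.5994 241.2986]]
side knobaxis [ 0.5163 -0.194   0.1   ] [[404.9444 172.1745]]
side ball [0.5771 0.0944 0.205 ] [[312.8755 180.3868]]
side catch [0.4699 0.1361 0.105 ] [[335.4902 246.8024]]
```

The side fit lines up with the picture: the ball is predicted at (313,180) and seen at (313,181). The top camera disagrees by about 5 mm in y, so I'll settle it with a close wrist view and check reachability.

```bash
cat >> h.py <<'E'
def T2W(q,p=None):
    p=np.load("pose.npy") if p is None else p
    return Rn.from_euler('z',p[2]).apply(np.asarray(q)/1e3)+[p[0],p[1],0]
def quat(yaw): # tool down, tool x at world angle yaw
    return np.array([0,np.cos(yaw/2),np.sin(yaw/2),0])
def wproj(X,pos,q):
    c=vision.camera_info("wrist");H=c["hand_eye"];R=Rn.from_quat(np.r_[q[1:],q[0]]).as_matrix()
    t=(np.atleast_2d(X)-pos)@R; cc=(t-H[:3,3])@H[:3,:3]
    th=np.arctan2(np.hypot(cc[:,0],cc[:,1]),cc[:,2]);ph=np.arctan2(cc[:,1],cc[:,0])
    f=c["mtx"][0,0];return np.stack([c["mtx"][0,2]+f*th*np.cos(ph),c["mtx"][1,2]+f*th*np.sin(ph)],1)
E
python3 - <<'E'
from h import *
yaw=np.load("pose.npy")[2]
for nm,o in dict(hov=(-60,-150,330),k0=(-65,-160,110),k1=(25,-160,110),catch=(-52,120,119),c2=(-52,180,119),b0=(55,125,187),b1=(-69,125,181),bh=(55,125,280),mid=(-60,0,330)).items():
    for a in(0,np.pi,np.pi/2,-np.pi/2):
        j=ctrl.ik(T2W(o),quat(yaw+a)); print(nm,round(a,1),None if j is None else np.round(j,2))
E
```

```text
hov 0 [ 0.6   0.27 -0.37  1.62  0.1   1.28 -1.31]
hov 3.1 [ 1.03  0.38 -1.04  1.61  0.33  1.34  1.57]
hov 1.6 [ 0.84  0.31 -0.72  1.61  0.21  1.3   0.14]
hov -1.6 [ 0.33  0.25 -0.01  1.62  0.    1.27 -2.77]
k0 0 [ 0.52  0.48 -0.26  1.96  0.18  0.72 -1.36]
k0 3.1 [ 0.92  0.6  -0.89  1.96  0.61  0.88  1.33]
k0 1.6 [ 0.75  0.52 -0.59  1.96  0.41  0.78 -0.03]
k0 -1.6 [ 0.23  0.48  0.16  1.97 -0.11  0.71 -2.63]
k1 0 [ 0.44  0.58 -0.23  1.75  0.17  0.84 -1.4 ]
k1 3.1 [ 0.82  0.71 -0.9   1.74  0.65  1.01  1.29]
k1 1.6 [ 0.65  0.63 -0.58  1.74  0.42  0.9  -0.06]
k1 -1.6 [ 0.17  0.58  0.18  1.75 -0.13  0.82 -2.67]
catch 0 [ 0.14  0.45 -0.53  2.03  0.33  0.74 -2.11]
catch 3.1 [ 0.42  0.57 -0.97  2.03  0.62  0.87  0.72]
catch 1.6 [ 0.3   0.5  -0.77  2.03  0.49  0.8  -0.71]
catch -1.6 [ 0.53  0.68 -1.23  2.03  0.78  1.01  2.1 ]
c2 0 [ 0.04  0.47 -0.55  2.    0.35  0.76 -2.25]
c2 3.1 [ 0.3   0.59 -0.99  2.    0.63  0.9   0.59]
c2 1.6 [ 0.27  0.57 -0.93  2.    0.6   0.87 -0.94]
c2 -1.6 [ 0.4   0.7  -1.23  2.    0.78  1.03  1.99]
b0 0 [ 0.16  0.52 -0.57  1.67  0.32  1.04 -2.03]
b0 3.1 [ 0.42  0.67 -1.09  1.67  0.63  1.2   0.8 ]
b0 1.6 [ 0.3   0.58 -0.82  1.67  0.47  1.1  -0.61]
b0 -1.6 [-0.82  0.74  1.15  1.69 -0.72  1.21 -2.59]
b1 0 [ 0.28  0.37 -0.71  1.98  0.31  0.9  -2.12]
b1 3.1 [ 0.6   0.59 -1.33  1.98  0.65  1.1   0.61]
b1 1.6 [ 0.44  0.43 -0.96  1.98  0.44  0.95 -0.7 ]
b1 -1.6 [ 0.57  0.54 -1.22  1.98  0.59  1.05  2.26]
bh 0 [ 0.25  0.47 -0.72  1.52  0.32  1.27 -2.04]
bh 3.1 [ 0.43  0.58 -1.1   1.52  0.53  1.36  0.9 ]
bh 1.6 [ 0.35  0.52 -0.92  1.52  0.42  1.31 -0.57]
bh -1.6 [-0.83  0.63  1.15  1.54 -0.58  1.36 -2.71]
mid 0 [ 0.53  0.22 -0.64  1.7   0.14  1.26 -1.66]
mid 3.1 [ 0.9   0.35 -1.22  1.7   0.34  1.33  1.23]
mid 1.6 [ 0.7   0.26 -0.87  1.7   0.2   1.28 -0.17]
mid -1.6 [-0.79  0.34  1.15  1.72 -0.33  1.29 -2.66]
```

```bash
cat > look.py <<'E'
from h import *
import sys
def look(name):
    s=get_state();p,d=vision.grab_frame("wrist")
    for nm,q in dict(r=(-100,-220,30),r2=(-100,220,30),l2=(140,220,30),ax=(-20,-160,100),g1=(-65,-195,80),g2=(-65,-125,80),g3=(25,-125,80),fx=(-28,15,72),h1=(-40,-35,245),h2=(-40,35,245),ball=(54.9,125,205.3),piv=(-50,172,105)).items():
        u=wproj(T2W(q),s["tcp_pos"],s["eef_rot"])[0]
        if 0<u[0]<640 and 0<u[1]<400: cv2.circle(p,(int(u[0]),int(u[1])),2,(0,0,255),-1);print(nm,u.round(1))
    cv2.imwrite(f"pics/{name}.png",cv2.convertScaleAbs(p,alpha=1.5)); print(s["time"],s["tcp_pos"],s["eef_rot"]); return s,p,d
E
python3 - <<'E'
from look import *
yaw=np.load("pose.npy")[2]
ctrl.movep(T2W((-60,-120,330)),quat(yaw+np.pi))
look("c1")
for t in("crank_knob","jaw","specimen"): print(t,[(r["p"],r["point"]) for r in models.recognise("wrist",t)])
E
```

```text
r [256.9 130.6]
r2 [529.4 138.8]
l2 [506.6 267.1]
ax [294.8 197.7]
g1 [268.6 160.1]
g2 [322.4 159.5]
g3 [322.8 224.6]
fx [423.6 185.8]
h1 [429.8 226.2]
h2 [500.4 223.9]
ball [527.7 281.4]
piv [529.9 178.1]
3.2333 [ 0.47421162 -0.15705101  0.32972513] [-2.42288181e-04 -2.34649858e-02  9.99724628e-01 -6.22556470e-05]
crank_knob [(0.58, [294.6, 164.9])]
jaw [(0.9, [374.7, 207.8]), (0.51, [509.6, 257.6]), (0.19, [217.4, 245.3])]
specimen [(0.76, [401.8, 196.2])]
```

View pics/c1.png

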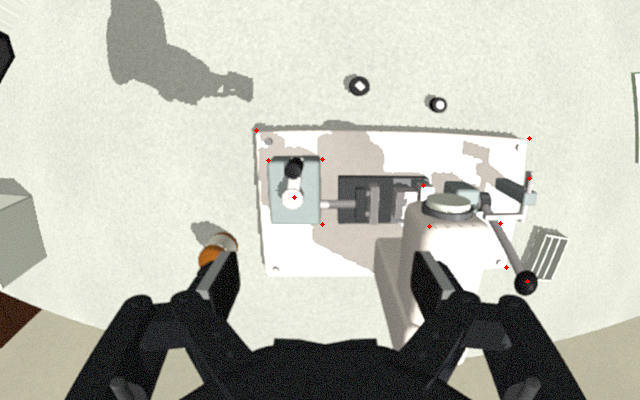

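The crank knob shows at (294,167) and its hub at (292,198). The gearbox spans columns 269..320, and the ball at (526,283) matches its prediction. The jaw is at (375,205) and the specimen at (402,196). Everything sits about 2–3 px left of prediction, so I'll set y to -0.0355 and solve for q.

```bash
python3 - <<'E'
from look import *
p=np.load("pose.npy");p[1]=-.0355;np.save("pose.npy",p);print(p)
s,im,d=look("c2")
r=models.masks_of("wrist","crank_knob")[0];m=r["mask"];v,u=np.nonzero(m)
print(r["p"],u.min(),u.max(),v.min(),v.max())
th=np.linspace(0,2*np.pi,40)
for q in np.arange(-.2,.8,.1):
    a=np.pi-q;c=np.array([-20+45*np.cos(a),-160+45*np.sin(a)])
    P=np.concatenate([np.stack([c[0]+10*np.cos(th),c[1]+10*np.sin(th),z+0*th],1) for z in(102,142)])
    U=wproj(T2W(P),s["tcp_pos"],s["eef_rot"])
    mm=np.zeros((400,640),np.uint8);cv2.fillConvexPoly(mm,cv2.convexHull(U.round().astype(np.int32)),1)
    print(round(q,2),(mm>0)[m].sum()/((mm>0)|m).sum(),U.min(0).round(),U.max(0).round())
c=im[130:240,250:360];cv2.imwrite("pics/c2z.png",cv2.convertScaleAbs(cv2.resize(c,None,fx=5,fy=5),alpha=1.4))
E
```

```text
[ 0.52835349 -0.0355      0.04966066]
r [255.  130.4]
r2 [528.1 138.8]
l2 [505.3 267.3]
ax [292.6 197.5]
g1 [266.5 160. ]
g2 [320.2 159.4]
g3 [320.6 224.5]
fx [421.7 185.7]
h1 [426.7 226.1]
h2 [497.8 223.9]
ball [525.9 281.6]
piv [528.4 178.1]
3.4333 [ 0.47425121 -0.15666361  0.32975505] [-2.05307445e-04 -2.40129883e-02  9.99711617e-01  1.28557363e-04]
0.9 284 303 156 179
-0.2 0.1676829268292683 [271. 156.] [292. 179.]
-0.1 0.3241852487135506 [275. 155.] [296. 179.]
0.0 0.5476673427991886 [279. 155.] [299. 179.]
0.1 0.8385542168674699 [283. 155.] [303. 179.]
0.2 0.6523605150214592 [287. 155.] [307. 179.]
0.3 0.3779385171790235 [291. 156.] [310. 180.]
0.4 0.19201228878648233 [294. 157.] [314. 182.]
0.5 0.07454289732770746 [298. 159.] [317. 183.]
0.6 0.003942181340341655 [302. 161.] [320. 185.]
0.7 0.0 [305. 163.] [323. 188.]
```

View pics/c2z.png

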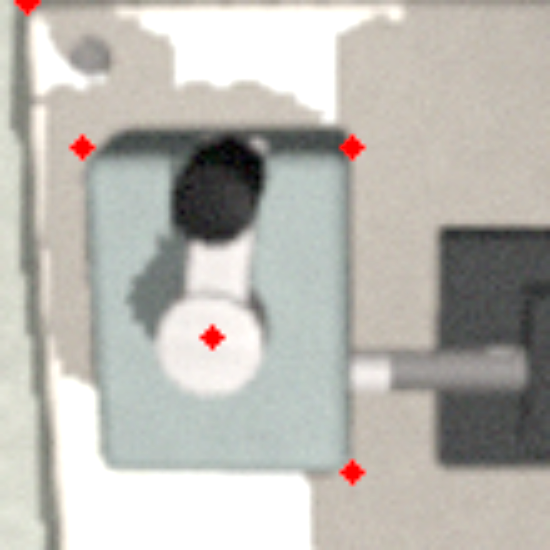

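```bash
cat >> h.py <<'E'
def knob(q,z,r=45): a=np.pi-q; return T2W((-20+r*np.cos(a),-160+r*np.sin(a),z))
E
python3 - <<'E'
from h import *
np.set_printoptions(precision=3,suppress=True)
q0=.11
ctrl.movep(knob(q0,200),quat(np.load("pose.npy")[2]+np.pi))
ctrl.movel(knob(q0,108),max_speed=.1)
s=get_state();f0=s["contact_force"];print(s["time"],s["tcp_pos"],f0)
ctrl.close_gripper(40);s=get_state();print(s["time"],s["tcp_pos"]-knob(q0,108),s["contact_force"]-f0,s["width"])
np.save("f0.npy",f0)
for q in np.arange(q0,q0+.9,.2)[1:]:
    ctrl.movel(knob(q,108),max_speed=.12);s=get_state()
    print(round(q,2),s["time"],s["tcp_pos"]-knob(q,108),s["contact_force"]-f0)
    if np.linalg.norm(s["contact_force"]-f0)>20: print("stop");break
E
```

```text
5.2 [ 0.472 -0.194  0.109] [-0.122 -0.262  0.042]
5.8167 [0. 0. 0.] [-1.035  0.292  3.998] 0.01886408601880653
0.31 6.0667 [0.    0.001 0.   ] [-0.263  2.357  2.907]
0.51 6.3167 [0.001 0.001 0.   ] [-0.752  2.012  3.003]
0.71 6.5667 [0.001 0.    0.   ] [1.068 2.186 3.123]
0.91 6.8167 [ 0.001 -0.     0.   ] [ 2.595 -0.038  4.381]
```

```bash
python3 - <<'E'
from look import *
np.set_printoptions(precision=3,suppress=True)
f0=np.load("f0.npy")
for i,q in enumerate(np.arange(.91,6.3,.22)[1:]):
    ctrl.movel(knob(q,108),max_speed=.12);s=get_state();f=s["contact_force"]-f0
    a=np.pi-q+np.load("pose.npy")[2]; t=np.array([np.sin(a),-np.cos(a),0]);r=np.array([np.cos(a),np.sin(a),0])
    if i%2: print(round(q,2),s["time"],"tang %.1f rad %.1f z %.1f"%(f@t,f@r,f[2]),s["width"],(s["tcp_pos"]-knob(q,108))*1e3)
    if np.linalg.norm(f)>25: print("stop",q,f);break
look("d1")
E
```

```text
1.35 7.3167 tang 3.2 rad -2.1 z 5.9 0.018963523913966048 [ 0.411 -0.477  0.106]
1.79 7.8167 tang 2.0 rad -0.8 z 5.8 0.01891270341600639 [ 0.108 -0.635  0.099]
2.23 8.3167 tang 1.7 rad -1.0 z 6.3 0.01901785269084668 [ 0.073 -0.659  0.126]
2.67 8.8167 tang 1.8 rad 0.8 z 6.2 0.018908144557031003 [ 0.054 -0.679  0.126]
3.11 9.3167 tang 1.8 rad 1.5 z 5.2 0.01896590810466154 [ 0.073 -0.986  0.197]
3.55 9.8167 tang 0.7 rad 1.7 z 6.8 0.01884571349024825 [-0.186 -1.359  0.167]
3.99 10.3167 tang 1.3 rad 2.4 z 7.6 0.018974955415134866 [-0.71  -1.478  0.135]
4.43 10.8167 tang 1.1 rad 2.1 z 7.9 0.018857101775479734 [-1.14  -1.221  0.14 ]
4.87 11.3167 tang 2.3 rad 1.1 z 9.5 0.01928763108719094 [-1.346 -0.686  0.08 ]
5.31 11.8167 tang 1.6 rad 1.3 z 10.6 0.018869926909046937 [-1.459 -0.006  0.063]
5.75 12.3167 tang 2.6 rad -0.5 z 9.2 0.019052423439906718 [-1.177  0.766  0.018]
6.19 12.8167 tang 2.6 rad -0.4 z 8.2 0.018844633686262293 [-0.362  0.766  0.04 ]
r [249.4 161.6]
l2 [591.8 338.4]
ax [331.8 313.1]
g1 [274.3 233.1]
g2 [388.9 232.9]
g3 [377.2 341.3]
fx [544.4 264.5]
12.8167 [ 0.471 -0.202  0.108] [-0.001 -0.025  1.     0.   ]
```

View pics/d1.png

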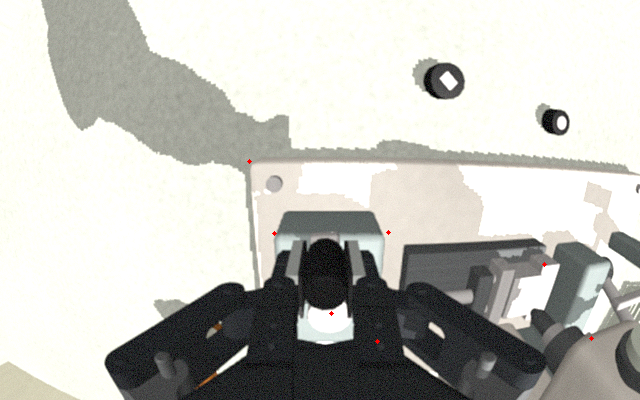

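The knob is held at (325,270) and the jaw is closing on the specimen near (500,280). Next comes firm clamping.

```bash
python3 - <<'E'
from look import *
np.set_printoptions(precision=3,suppress=True)
f0=np.load("f0.npy");p=np.load("pose.npy")
for q in [6.3,6.4,6.5,6.6,6.7,6.8]:
    ctrl.movel(knob(q,108),max_speed=.06);s=get_state();f=s["contact_force"]-f0
    a=np.pi-q+p[2]; t=np.array([np.sin(a),-np.cos(a),0])
    v=Rn.from_euler('z',-p[2]).apply(s["tcp_pos"]-knob(q,108)+ knob(q,108)-T2W((-20,-160,0)))
    print(q,s["time"],"tang %.1f"%(f@t),f,"real q",2*np.pi+np.pi-np.arctan2(v[1],v[0])%(2*np.pi), np.hypot(v[0],v[1]))
    if np.linalg.norm(f)>30: print("stop",q,f);break
ctrl.pause(.2)
look("d2")
for t in("jaw","specimen"): print(t,[(r["p"],r["point"]) for r in models.recognise("wrist",t)])
E
```

```text
6.3 13.1167 tang -0.9 [ 0.653 -0.869  7.968] real q 6.298812226880099 0.04517300683471349
6.4 13.3667 tang -0.8 [ 0.453 -0.784  6.554] real q 6.3905064295414995 0.04511493084462978
6.5 13.6167 tang -1.2 [ 1.175 -1.381  5.837] real q 6.486220031506138 0.04506816296735085
6.6 13.8667 tang -0.7 [ 1.263 -1.093  7.372] real q 6.582790101018933 0.044985302012908575
6.7 14.1167 tang -1.3 [ 1.104 -1.865  7.124] real q 6.6800524805082 0.044953552700636216
6.8 14.3667 tang -1.6 [ 0.473 -2.049  7.918] real q 6.776950692232117 0.044858376964351236
r [217.8 155.1]
r2 [639.8 169.3]
l2 [583.4 339.1]
ax [291.1 305.6]
g1 [234.7 224.2]
g2 [349.3 224.8]
g3 [345.  337.1]
fx [524.1 260.8]
14.5667 [ 0.476 -0.177  0.108] [-0.001 -0.024  1.    -0.001]
jaw [(0.86, [477.5, 281.5])]
specimen [(0.83, [503.3, 285.9])]
```

View pics/d2.png

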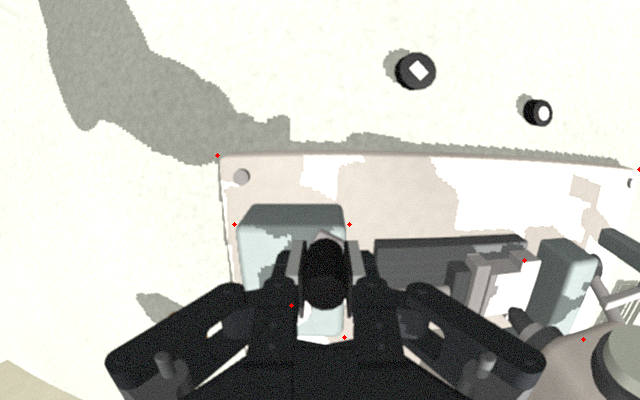

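The gripper still holds the knob at (325,275), the jaw sits against the specimen at (477–503,283), and q is about 6.78. Now I'll release, look back at the vise, then go to the catch.

```bash
python3 - <<'E'
from look import *
yaw=np.load("pose.npy")[2]
ctrl.ungrasp();ctrl.movel(knob(6.78,330),max_speed=.25)
s,im,d=look("e1")
m=models.masks_of("wrist","crank_knob")[0];
th=np.linspace(0,2*np.pi,40);m=m["mask"];print(m.sum())
for q in np.arange(6.4,7.1,.1):
    a=np.pi-q;c=np.array([-20+45*np.cos(a),-160+45*np.sin(a)])
    P=np.concatenate([np.stack([c[0]+10*np.cos(th),c[1]+10*np.sin(th),z+0*th],1) for z in(102,142)])
    U=wproj(T2W(P),s["tcp_pos"],s["eef_rot"])
    mm=np.zeros((400,640),np.uint8);cv2.fillConvexPoly(mm,cv2.convexHull(U.round().astype(np.int32)),1)
    print(round(q,2),(mm>0)[m].sum()/((mm>0)|m).sum())
ctrl.movel(T2W((-90,125,330)),max_speed=.3)
s,im,d=look("e2")
r=models.masks_of("wrist","catch_tab");print([(k["p"],k["point"]) for k in r])
c=im[100:300,200:440];cv2.imwrite("pics/e2z.png",cv2.convertScaleAbs(cv2.resize(c,None,fx=3,fy=3),alpha=1.3))
E
```

```text
r [268.6 130.4]
r2 [537.1 140.5]
l2 [513.6 267.2]
ax [308.4 198. ]
g1 [281.7 160.2]
g2 [336.  159.9]
g3 [335.3 225.1]
fx [435.3 186.6]
h1 [449.1 226.5]
h2 [515.8 224.2]
ball [538.1 280.8]
piv [538.7 179.2]
16.4167 [ 0.47505175 -0.17691971  0.32887286] [-8.90665477e-04 -2.48427198e-02  9.99690958e-01  1.86509639e-04]
349
6.4 0.06493506493506493
6.5 0.19773095623987033
6.6 0.4
6.7 0.673289183222958
6.8 0.821078431372549
6.9 0.509090909090909
7.0 0.2945205479452055
r [121.8 157.2]
r2 [391.3 150.5]
l2 [381.2 290.3]
ax [134.3 217. ]
g1 [119.  184.6]
g2 [154.9 183.8]
g3 [164.6 240.2]
fx [247.7 206.6]
h1 [155.  254.2]
h2 [223.3 258.3]
ball [327.  317.8]
piv [364.2 198.6]
17.55 [0.43237394 0.08369617 0.32963957] [-3.64534678e-04 -2.42720522e-02  9.99705276e-01 -3.09084545e-04]
[(0.68, [353.0, 240.5]), (0.68, [228.1, 215.8])]
```

View pics/e1.png

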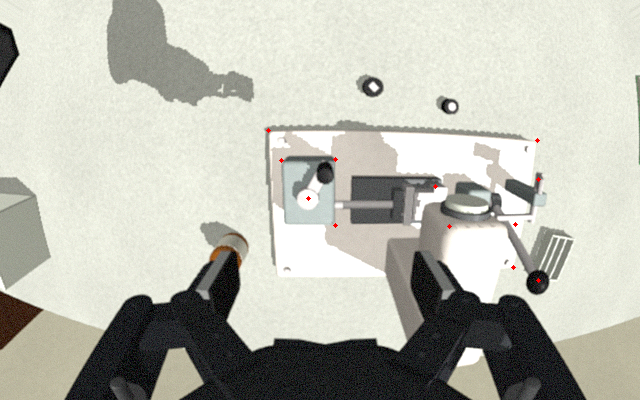

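View pics/e2z.png

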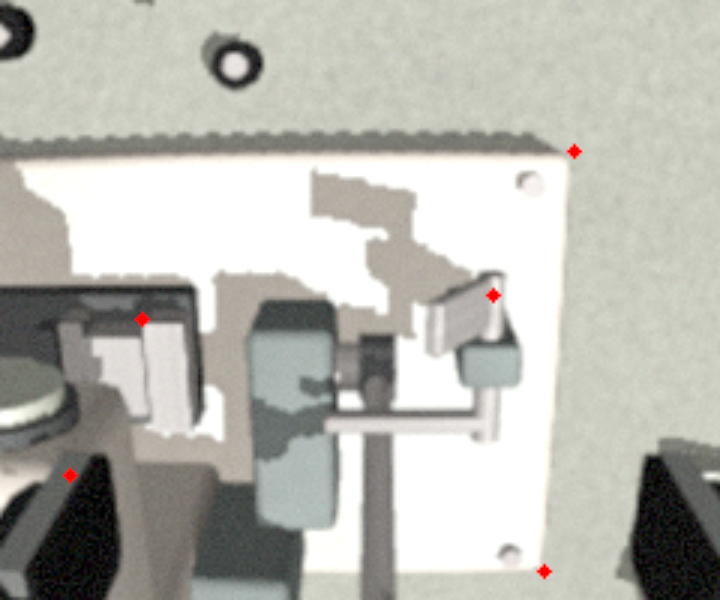

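The crank reads q≈6.77 from the picture (knob at (325,172)), and the jaws sit flush on the specimen. The catch tab is at zoomed (460,315) and the pivot mark lands on the hinge. Now I'll flip the catch.

```bash
python3 - <<'E'
from look import *
np.set_printoptions(precision=1,suppress=True)
yaw=np.load("pose.npy")[2]
ctrl.close_gripper(30)
ctrl.movel(T2W((-54,112,250)),max_speed=.3)
ctrl.movel(T2W((-54,112,122)),max_speed=.15)
f0=get_state()["contact_force"]
ym=112
for y in np.arange(122,183,4):
    ctrl.movel(T2W((-54,y,122)),max_speed=.08);s=get_state();f=Rn.from_euler('z',-yaw).apply(s["contact_force"]-f0)
    print(y,round(s["time"],2),f)
    if np.linalg.norm(f)>18: print("stop");break
look("f1")
E
```

```text
122 20.13 [ 0.2 -1.2  0.9]
126 20.38 [-0.9 -0.9 -0.4]
130 20.63 [-0.8 -3.   2. ]
134 20.88 [-0.5 -4.   2.5]
138 21.13 [ 0.3 -2.   2.3]
142 21.38 [-0.9 -1.2 -0.7]
146 21.63 [ 0.7 -0.9  0.2]
150 21.88 [-0.  -0.7 -0.6]
154 22.13 [-0.6 -1.2  0.3]
158 22.38 [-0.3 -1.2  0.2]
162 22.63 [ 0.1 -2.3  0. ]
166 22.88 [-1.6 -2.6 -0.3]
170 23.13 [-1.1 -2.7  1. ]
174 23.38 [-1.1 -2.2  0.5]
178 23.63 [-1.  -5.1  1. ]
182 23.88 [  0.5 -13.8   5.3]
r [  5.2 164.8]
r2 [380.6 143.8]
l2 [364.3 368.2]
ax [  1.4 251.6]
g2 [ 17.7 205.1]
g3 [ 42.7 284.8]
fx [126.5 246.7]
piv [315.3 247.6]
23.8833 [0.5 0.1 0.1] [-0. -0.  1. -0.]
```

View pics/f1.png

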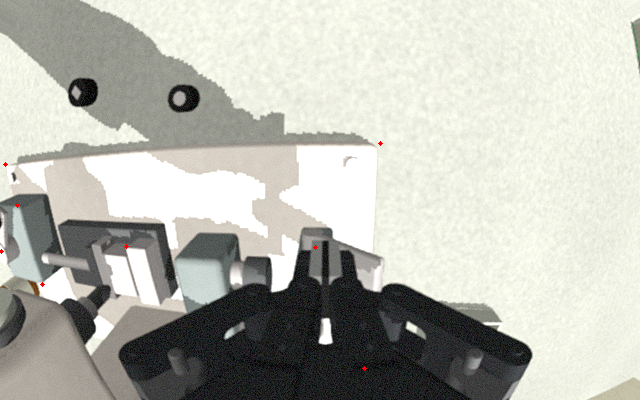

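Force rose to 14 N against the catch's stop, and the tab now leans outward at about (360,255). Next I'll back off, check, and look at the lever surroundings.

```bash
python3 - <<'E'
from look import *
np.set_printoptions(precision=1,suppress=True)
p=np.load("pose.npy");yaw=p[2]
W=np.load("W_top.npy").reshape(-1,3);L=(W-[p[0],p[1],0])@Rn.from_euler('z',yaw).as_matrix()*1e3
m=(L[:,1]>45)&(L[:,1]<100)&(L[:,0]>60)&(L[:,0]<140)&(L[:,2]>45);print(L[m].min(0),L[m].max(0),np.median(L[m],0))
ctrl.movel(T2W((-54,172,122)),max_speed=.15)
ctrl.movel(T2W((-54,172,300)),max_speed=.3)
ctrl.movel(T2W((0,125,300)),max_speed=.3)
ctrl.ungrasp()
s,im,d=look("g1")
r=models.masks_of("wrist","lever_arm");print([(k["p"],k["point"]) for k in r])
side,_=vision.grab_frame("side")
cv2.imwrite("pics/g1s.png",cv2.convertScaleAbs(cv2.resize(side[110:310,190:460],None,fx=2.9,fy=2.9),alpha=1.6))
E
```

```text
[60.1 45.  50.5] [123.6  99.3 135. ] [ 88.3  67.  127. ]
r [105.9 104.9]
r2 [396.8  87.9]
l2 [388.  252.3]
ax [112.  161.2]
g1 [ 99.2 128.7]
g2 [136.5 123.9]
g3 [143.9 189.1]
fx [236.5 145.2]
h1 [117.2 165.4]
h2 [195.4 161.7]
ball [325.9 259.7]
piv [368.6 128.1]
26.1 [0.5 0.1 0.3] [ 0. -0.  1. -0.]
[(0.97, [324.8, 233.2]), (0.3, [375.4, 138.1])]
```

View pics/g1.png

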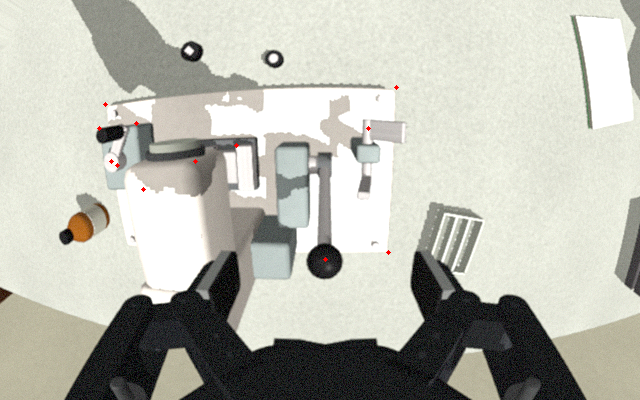

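View pics/g1s.png

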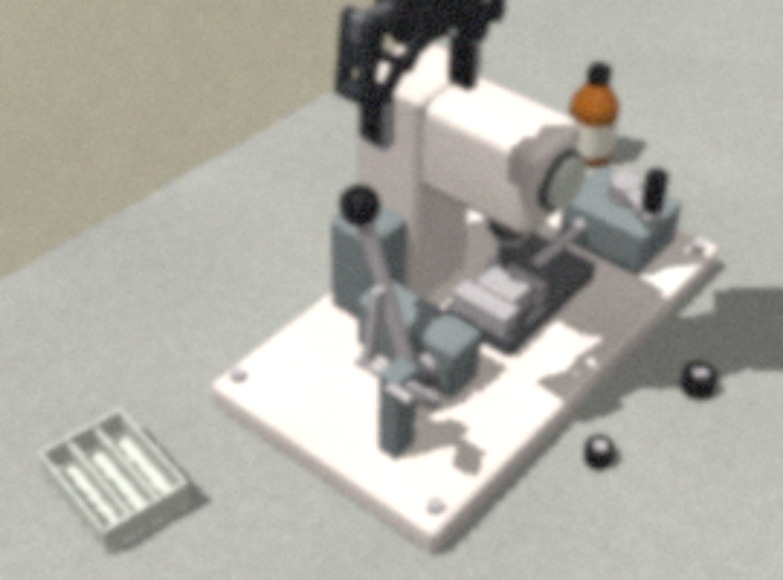

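The catch is flipped: the tab at (385,132) leans outward and the bar is up. The ball at (325,261) is within 1.5 px of its prediction. I'll grip it and pull.

```bash
cat >> h.py <<'E'
def ball(q,dz=0): a=.35-q; return T2W((160*np.sin(a),125,55+160*np.cos(a)+dz))
E
python3 - <<'E'
from look import *
np.set_printoptions(precision=1,suppress=True)
p=np.load("pose.npy");yaw=p[2]
ctrl.movel(ball(0,75),max_speed=.3)
ctrl.movel(ball(0,-20),max_speed=.12)
f0=get_state()["contact_force"];ctrl.close_gripper(60)
s=get_state();print(s["time"],s["width"],s["contact_force"]-f0);np.save("f1.npy",f0)
for q in [.05,.1,.2,.3,.4,.5,.6,.65,.7,.74,.77,.8,.82]:
    ctrl.movel(ball(q,-20),max_speed=.1);s=get_state();f=Rn.from_euler('z',-yaw).apply(s["contact_force"]-f0)
    print(q,round(s["time"],2),f,round(s["width"],4),(s["tcp_pos"]-ball(q,-20))*1e3)
    if np.linalg.norm(f)>30: print("stop");break
look("i1")
side,_=vision.grab_frame("side")
cv2.imwrite("pics/i1s.png",cv2.convertScaleAbs(cv2.resize(side[110:310,190:460],None,fx=2.9,fy=2.9),alpha=1.6))
E
```

```text
28.1 0.029201995070752794 [-0.3 -2.2  5.2]
0.05 28.35 [ 2.2 -3.7  2.7] 0.0291 [ 0.8 -0.6  0.5]
0.1 28.6 [ 4.1 -3.4  2.6] 0.029 [ 1.  -0.6  0.4]
0.2 28.91 [ 3.9 -3.4  0.9] 0.0293 [ 0.5 -0.6  0.1]
0.3 29.22 [ 2.3 -4.4 -0.7] 0.0294 [-0.5 -0.7 -0.6]
0.4 29.52 [-0.2 -1.1  0.3] 0.0002 [-0.3  0.8 -0.1]
0.5 29.83 [-0.7 -0.3 -0.6] 0.0001 [0.3 0.3 0.1]
0.6 30.14 [ 0.3 -0.2  0.1] -0.0002 [ 0.4 -0.   0.1]
0.65 30.39 [-1.3  0.2  0. ] -0.0001 [ 0.2 -0.   0.1]
0.7 30.64 [-0.1 -0.2 -0.3] 0.0004 [-0.  -0.1  0. ]
0.74 30.89 [-0.4  0.4  0.8] -0.0001 [-0.1 -0.1 -0. ]
0.77 31.14 [-0.9  0.  -0.6] 0.0003 [-0.2 -0.1 -0.1]
0.8 31.39 [-0.4 -0.2 -0.4] 0.0001 [-0.3 -0.1 -0.1]
0.82 31.64 [-1.3  0.2 -0.5] -0.0001 [-0.2 -0.1 -0.1]
r [ 57.  166.5]
r2 [422.6 156.6]
l2 [398.9 343.4]
ax [ 63.4 250.2]
g1 [ 47.  204.8]
g2 [ 85.  205.5]
g3 [105.3 280.6]
fx [208.  241.6]
h1 [ 37.6 344.1]
h2 [128.8 376. ]
piv [386.7 236.1]
31.6417 [0.4 0.1 0.2] [-0. -0.  1. -0.]
```

View pics/i1.png

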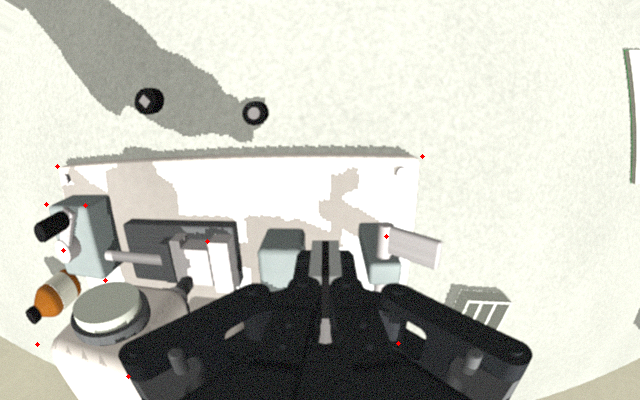

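View pics/i1s.png

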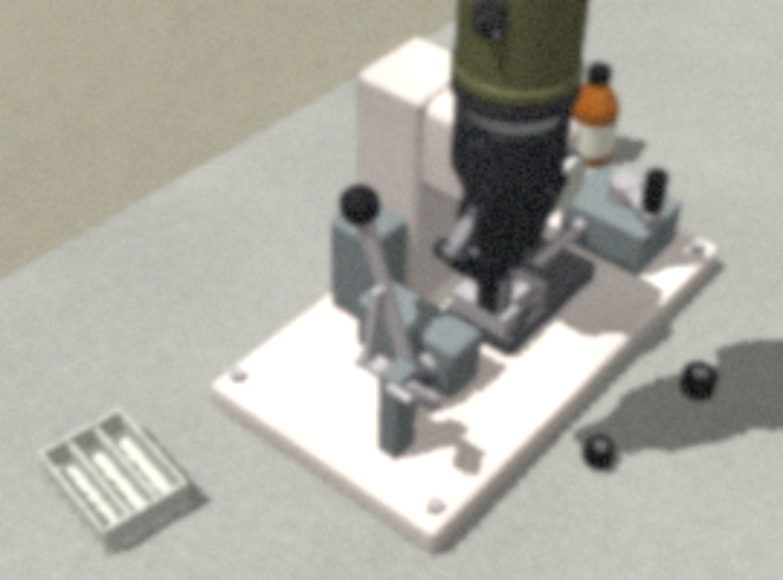

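The grip slipped off the ball at q≈0.35. The measured width was 29 mm, so the pads sat above its equator. The lever sprang back, while the catch is still flipped and the clamp unchanged. I'll regrip deeper with the fingers front and rear of the ball, tilting along with the shaft, so the rear finger pulls positively.

```bash
cat >> h.py <<'E'
def lev(q,off,side=1,k=1.0,c=0.0,q2=None):
    """off mm along shaft from ball centre (neg = down); tool tilt k*lean+c"""
    p=np.load("pose.npy"); a=.35-q; ta=k*a+c
    d=np.array([np.sin(ta),0,np.cos(ta)])
    pos=T2W(np.array([160*np.sin(a),125,55+160*np.cos(a)])+off*d)
    R=Rn.from_euler('z',p[2])*Rn.from_euler('y',ta)
    b=quat(side*np.pi/2); R=R*Rn.from_quat(np.r_[b[1:],b[0]])
    x=R.as_quat(); return pos,np.r_[x[3],x[:3]]
E
python3 - <<'E'
from h import *
np.set_printoptions(precision=2,suppress=True)
for sd in(1,-1):
  for k in(1,.5):
    for q,off in((0,60),(0,-26),(.2,-26),(.4,-26),(.6,-26),(.8,-26),(.83,-26)):
        print(sd,k,q,off,ctrl.ik(*lev(q,off,sd,k)))
E
```

```text
1 1 0 60 [ 0.04  0.69 -0.44  1.16  0.17  1.68 -0.32]
1 1 0 -26 [ 0.05  0.7  -0.43  1.38  0.18  1.46 -0.34]
1 1 0.2 -26 [ 0.11  0.54 -0.49  1.63  0.22  1.18 -0.39]
1 1 0.4 -26 [ 0.15  0.39 -0.52  1.87  0.27  0.89 -0.45]
1 1 0.6 -26 [ 0.13  0.27 -0.51  2.11  0.37  0.58 -0.58]
1 1 0.8 -26 [-0.25  0.17 -0.09  2.36  0.69  0.22 -0.93]
1 1 0.83 -26 [-1.09  0.27  0.96  2.41 -1.01  0.18  0.81]
1 0.5 0 60 [ 0.09  0.57 -0.48  1.36  0.2   1.45 -0.35]
1 0.5 0 -26 [ 0.09  0.6  -0.47  1.53  0.22  1.24 -0.37]
1 0.5 0.2 -26 [ 0.12  0.5  -0.5   1.69  0.24  1.09 -0.4 ]
1 0.5 0.4 -26 [ 0.15  0.41 -0.52  1.85  0.26  0.92 -0.44]
1 0.5 0.6 -26 [ 0.16  0.32 -0.54  2.01  0.29  0.75 -0.5 ]
1 0.5 0.8 -26 [ 0.14  0.25 -0.52  2.17  0.36  0.56 -0.59]
1 0.5 0.83 -26 [ 0.13  0.24 -0.51  2.2   0.38  0.53 -0.61]
-1 1 0 60 [ 0.34  0.94 -1.35  1.15  0.67  1.9   2.37]
-1 1 0 -26 [ 0.39  0.98 -1.33  1.37  0.68  1.72  2.3 ]
-1 1 0.2 -26 [ 0.49  0.85 -1.37  1.62  0.72  1.48  2.22]
-1 1 0.4 -26 [ 0.59  0.7  -1.4   1.87  0.79  1.21  2.13]
-1 1 0.6 -26 [ 0.67  0.54 -1.4   2.11  0.9   0.91  1.98]
-1 1 0.8 -26 [ 0.65  0.36 -1.28  2.35  1.21  0.59  1.63]
-1 1 0.83 -26 [ 0.62  0.33 -1.24  2.39  1.3   0.55  1.53]
-1 0.5 0 60 [ 0.43  0.84 -1.38  1.35  0.7   1.7   2.33]
-1 0.5 0 -26 [ 0.45  0.9  -1.35  1.53  0.74  1.53  2.26]
-1 0.5 0.2 -26 [ 0.52  0.81 -1.38  1.69  0.75  1.39  2.2 ]
-1 0.5 0.4 -26 [ 0.59  0.72 -1.4   1.85  0.77  1.24  2.14]
-1 0.5 0.6 -26 [ 0.65  0.62 -1.42  2.01  0.81  1.07  2.06]
-1 0.5 0.8 -26 [ 0.68  0.52 -1.41  2.17  0.88  0.88  1.96]
-1 0.5 0.83 -26 [ 0.69  0.51 -1.4   2.19  0.9   0.85  1.93]
```

```bash
python3 - <<'E'
from look import *
np.set_printoptions(precision=1,suppress=True)
p=np.load("pose.npy");yaw=p[2];K=.5;OFF=-25
ctrl.movel(T2W((-69,125,300)),max_speed=.3)
ctrl.ungrasp()
ctrl.movep(*lev(0,75,1,K))
pos,fr=lev(0,OFF,1,K)
ctrl.movel(pos,fr,max_speed=.12)
f0=get_state()["contact_force"];ctrl.close_gripper(60)
s=get_state();print(s["time"],s["width"],s["contact_force"]-f0);np.save("f1.npy",f0)
for q in [.05,.1,.15,.2]:
    pos,fr=lev(q,OFF,1,K);ctrl.movel(pos,fr,max_speed=.1);s=get_state();f=Rn.from_euler('z',-yaw).apply(s["contact_force"]-f0)
    print(q,round(s["time"],2),f,round(s["width"],4),(s["tcp_pos"]-pos)*1e3)
    if np.linalg.norm(f)>25: print("stop");break
look("j1")
side,_=vision.grab_frame("side")
cv2.imwrite("pics/j1s.png",cv2.convertScaleAbs(cv2.resize(side[110:310,190:460],None,fx=2.9,fy=2.9),alpha=1.6))
E
```

```text
35.8917 0.02968461094597919 [ 2.2 -1.3  3.2]
0.05 36.14 [ 5.4 -0.4 -0.6] 0.0297 [0.8 0.1 0.3]
0.1 36.39 [ 3.1 -0.7  7.4] 0.0292 [0.4 0.2 1.1]
0.15 36.64 [ 6.5 -0.   3.8] 0.0294 [1.3 0.2 0.9]
0.2 36.89 [ 3.9 -1.2 12.4] 0.0289 [1.1 0.1 1.6]
r [255.5 390.3]
r2 [216.3  89.4]
l2 [454.4  90.1]
g2 [262.4 380.2]
g3 [332.6 386.3]
fx [283.5 293.1]
ball [388.6 270.8]
piv [238.2 143.3]
36.8917 [0.5 0.1 0.2] [-0.   0.7  0.7 -0. ]
```

View pics/j1.png

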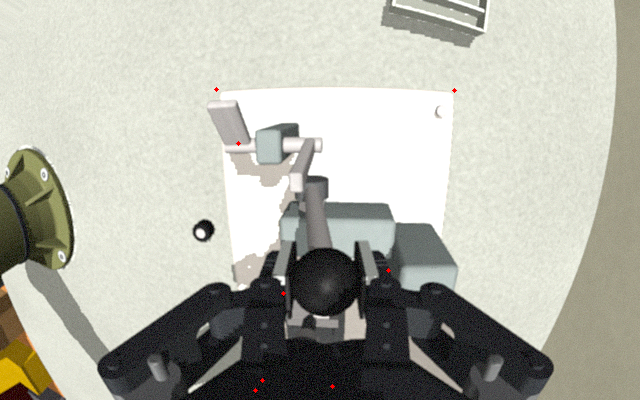

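View pics/j1s.png

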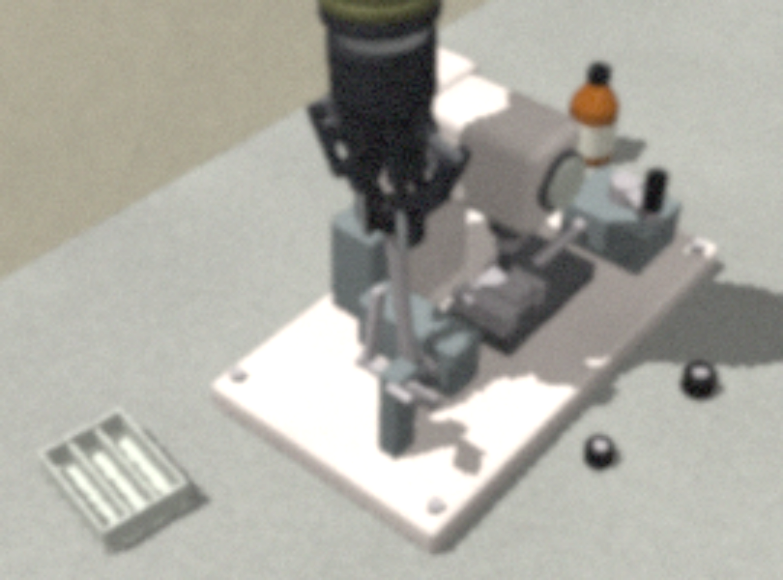

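The ball is held at (325,282), but the 12 N upward force and shrinking width suggest the pads still sit slightly above the equator. I'll return to rest, go about 4 mm deeper and regrip.

```bash
python3 - <<'E'
from look import *
np.set_printoptions(precision=1,suppress=True)
yaw=np.load("pose.npy")[2];K=.5;OFF=-30
pos,fr=lev(0.02,-25,1,K);ctrl.movel(pos,fr,max_speed=.15);ctrl.ungrasp()
pos,fr=lev(0,OFF,1,K);ctrl.movel(pos,fr,max_speed=.1)
f0=get_state()["contact_force"];ctrl.close_gripper(60)
s=get_state();print(s["time"],s["width"],s["contact_force"]-f0);np.save("f1.npy",f0)
for q in [.05,.1,.15,.2,.25,.3,.35,.4]:
    pos,fr=lev(q,OFF,1,K);ctrl.movel(pos,fr,max_speed=.1);s=get_state();f=Rn.from_euler('z',-yaw).apply(s["contact_force"]-f0)
    print(q,round(s["time"],2),f,round(s["width"],4),(s["tcp_pos"]-pos)*1e3)
    if np.linalg.norm(f)>25 or s["width"]<.028: print("stop");break
look("k1")
E
```

```text
38.7083 0.029533198603446522 [2.1 0.5 1.5]
0.05 38.96 [ 4.8  2.1 -3.1] 0.0297 [0.7 0.  0.2]
0.1 39.21 [ 4.8 -0.1  6.2] 0.0297 [0.3 0.1 0.9]
0.15 39.46 [7.5 0.9 3.3] 0.0294 [1.3 0.2 0.7]
0.2 39.71 [10.   0.7  0.4] 0.03 [2.5 0.2 0.7]
0.25 39.96 [ 6.3 -1.3  9. ] 0.0296 [2.1 0.1 1.4]
0.3 40.21 [ 8.9 -0.6  5.7] 0.0297 [3.2 0.1 1.5]
0.35 40.46 [ 5.6 -0.2 13.4] 0.0297 [2.7 0.3 2.1]
0.4 40.71 [ 8.6 -1.9 11. ] 0.0297 [3.8 0.4 2.4]
r [260.1 397.9]
r2 [220.2  88.6]
l2 [458.9  91.5]
g2 [272.9 387.6]
g3 [344.9 387.2]
fx [296.6 297.7]
ball [442.8 267. ]
piv [257.4 144.7]
40.7083 [0.5 0.1 0.2] [0.  0.7 0.7 0. ]
```

View pics/k1.png

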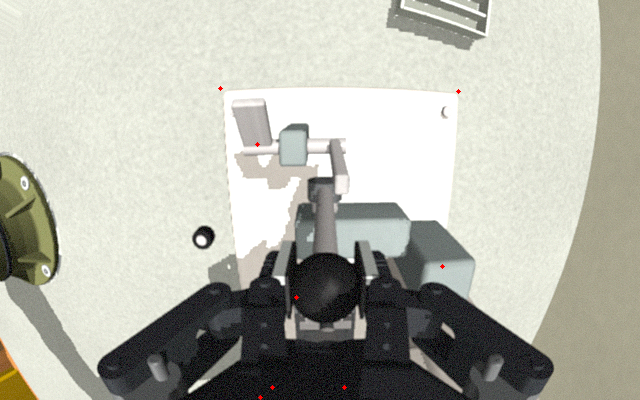

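The grip is stable: width holds at 29.7 mm and the ball is centred at (325,287). I'll continue to the stop.

```bash
python3 - <<'E'
from look import *
np.set_printoptions(precision=1,suppress=True)
p=np.load("pose.npy");yaw=p[2];K=.5;OFF=-29
f0=np.load("f1.npy")
for q in [.45,.5,.55,.6,.65,.7,.74,.77,.8,.82,.84]:
    pos,fr=lev(q,OFF,1,K);ctrl.movel(pos,fr,max_speed=.1);s=get_state();f=Rn.from_euler('z',-yaw).apply(s["contact_force"]-f0)
    e=Rn.from_euler('z',-yaw).apply(s["tcp_pos"]-pos)*1e3
    bx=160*np.sin(.35-q)+e[0]
    print(q,round(s["time"],2),f,round(s["width"],4),e,"q~%.3f"%(.35-np.arcsin(bx/160)))
    if np.linalg.norm(f)>30 or s["width"]<.028: print("stop");break
look("l1")
side,_=vision.grab_frame("side")
cv2.imwrite("pics/l1s.png",cv2.convertScaleAbs(cv2.resize(side[110:310,190:460],None,fx=2.9,fy=2.9),alpha=1.6))
E
```

```text
0.45 41.01 [ 4.9 -2.1 13.1] 0.0292 [ 2.8 -0.2  2.1] q~0.433
0.5 41.26 [ 2.2 -2.6 12.2] 0.0294 [ 0.7 -0.6  1. ] q~0.496
0.55 41.51 [ 4.1 -2.9  9.4] 0.0297 [ 1.9 -0.6  1.3] q~0.538
0.6 41.76 [ 8.5 -3.8  7.9] 0.0294 [ 3.5 -0.5  1.8] q~0.578
0.65 42.01 [-2.5 -7.3 14.6] 0.029 [-0.2 -0.9  0.7] q~0.651
0.7 42.26 [-0.2 -6.3 10.8] 0.0295 [-0.5 -0.9  0.1] q~0.704
0.74 42.51 [ 1.8 -6.4  9. ] 0.0293 [-0.2 -0.9  0. ] q~0.741
0.77 42.76 [ 1.6 -6.6  6.5] 0.0297 [ 0.1 -0.9 -0. ] q~0.769
0.8 43.01 [ 5.  -3.1  4.1] 0.0295 [ 0.5 -0.9  0. ] q~0.796
0.82 43.26 [10.2 -1.9  0.4] 0.0294 [2.9 1.4 1. ] q~0.800
0.84 43.51 [16.6 -3.  -0.2] 0.0291 [5.2 1.5 2.1] q~0.803
r2 [243.1  86.6]
l2 [468.2  95.5]
g3 [374.4 386.3]
fx [334.  305.5]
ball [530.1 251.6]
piv [318.7 148.4]
43.5083 [0.5 0.1 0.2] [0.1 0.7 0.7 0.1]
```

View pics/l1.png

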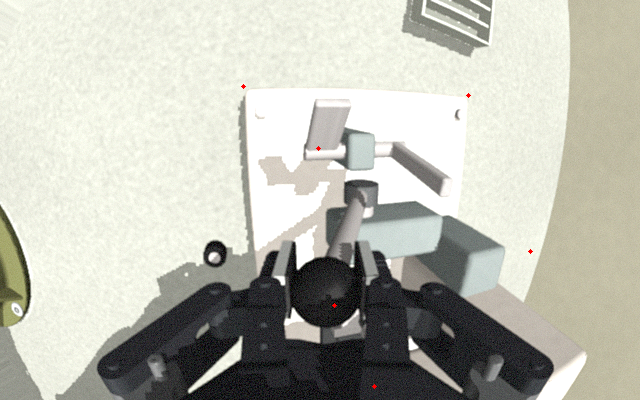

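View pics/l1s.png

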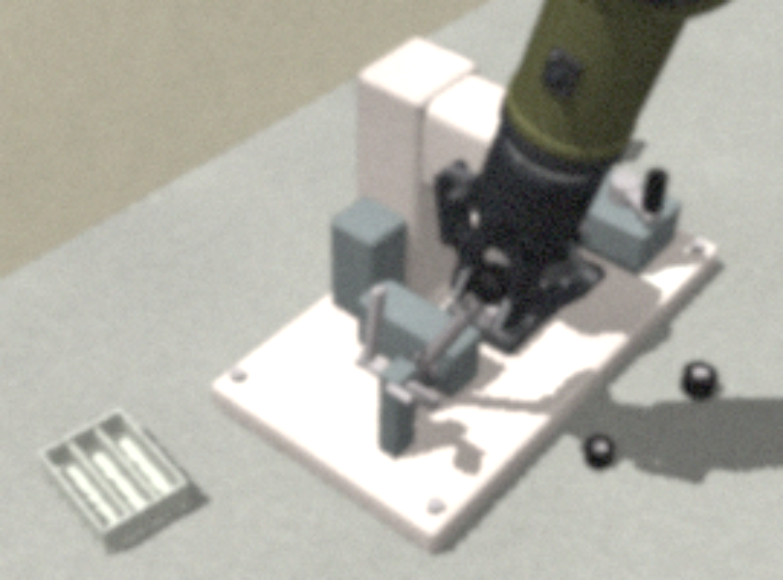

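The lever is at its stop: force rose 5→10→17 N while q stayed at 0.80. The ball is between the pads at (325,290), the tab still leans outward and the crank has not moved. I'll check that the hold is steady, then hand in.

```bash
python3 - <<'E'
from h import *
np.set_printoptions(precision=2,suppress=True)
f0=np.load("f1.npy")
a=[]
for i in range(4):
    s=get_state();a.append(s["tcp_pos"]);print(s["time"],s["contact_force"]-f0,s["width"],s["tcp_pos"]*1e3);ctrl.pause(.4)
d=np.linalg.norm(a[-1]-a[0])*1e3;print("drift mm",d)
if d<1 and s["width"]>.028: ticket.close_job();print("closed",get_state()["time"])
E
```

```text
43.6083 [13.9   2.67  1.99] 0.02927151630259996 [459.09  87.76 170.12]
44.0083 [14.06  4.49  2.58] 0.029178907310659623 [459.1   87.81 170.13]
44.4083 [13.41  4.49  1.98] 0.029128193730644764 [459.13  87.77 170.14]
44.8083 [13.67  3.61  3.8 ] 0.029850237988290368 [459.11  87.79 170.12]
drift mm 0.03288185821375272
the job is handed in; nothing more can be done
the job is handed in; nothing more can be done
```

I clamped the specimen, flipped the catch and pulled the lever to its stop. I handed the job in at about 45 s with the gripper still holding the ball.

- **Clamp:** I turned the crank to about 6.78 rad. After release the wrist picture put it between 6.7 and 6.8, with the jaw tight on the specimen. The crank force I read was only about 2 N, below the 5 N expected when firm, so I went by the crank angle and the picture.
- **Catch:** I flipped it until the push rose to 14 N at its stop. It still leaned outward in the last pictures.
- **Lever:** it stopped at q ≈ 0.80. The holding force was about 14 N, and the arm drifted 0.03 mm over the 1.2 s check before hand-in.
- **Slipped grip:** my first grip came off the ball at q ≈ 0.35 and the lever sprang back to rest. A second grip was starting to slip, so I took the lever back to rest. The third, deeper and with the fingers in front of and behind the ball, held.
- **Not checked directly:** I did not see the indenter tip touching the specimen because the gripper hid it. I inferred contact from the lever being at its stop.
- **Camera disagreement:** the top and side cameras differed by about 5 mm on where the tester stands. I settled it with the wrist camera, and its later predictions matched to 1–2 px.
- **Bystanders:** the bottle, mounts and dish looked unmoved wherever they showed in the pictures. The gripper hid the bottle in the last ones.

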